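# Refill the nut jar on the carousel and hold it to the front

### The arm

A 7-joint arm with a two-finger parallel gripper is mounted at the origin on the work surface. World frame = base frame: x ahead of the robot, y to its left, z up, the work surface at z = 0. Lengths are in m, angles in rad, forces in N, time in s.
With the tool pointing down it reaches from about 0.4 to 0.85 m from the base axis. Payload 4.5 kg.
Tool frame: the origin (TCP) lies at the centre of the arm's flange, where the gripper is bolted on; the fingertips stand 173 mm ahead of it and the grasp point (between the pads) lies 155 mm ahead of it; z points along the fingers, y is the line along which they close (so a half turn about z gives the same grasp; the last joint's range is limited). The gripper opens to 85 mm and grips with 20 to 120 N. Pads are 22 mm wide; open, the fingers measure 114 mm over their backs; the gripper's body (76 mm by 85 mm) begins 54 mm behind the grasp point. The pads swing forward as they close: fully open they stand 13 mm farther back than shut.
Start: joints at [1.302, 0.689, -0.195, 1.565, 0.157, 0.902, -0.215], TCP at [0.186, -0.597, 0.405] pointing down, gripper open.
Joint ranges: [-3.01, 3.01], [-0.46, 2.08], [-1.47, 1.51], [0.13, 2.56], [-1, 4.14], [0.04, 2.09], [-2.66, 2.66]. Speed limits (rad/s): [2.57, 2.57, 3.14, 3.14, 3.14, 3.14, 3.14].

### API

Orientations are given as a unit quaternion [w, x, y, z].
In Python, from station import observe, capture, camera_info, hand_in gives the robot as it stands.
- The arm moves only by the tool play_rows, never from a script. Its argument "commands" is a list of rows, each an object of numbers: "hand": the closure in counts, from 0 (fully open) to 255 (shut); "tx", "ty", "tz": the shift along the tool's x, y, z in mm; "turn": the turn about the tool's z in degrees. A call has 1 to 12 rows; each row is the pose to reach, as a shift and turn from the pose commanded when the call began, along the tool's axes at that moment; what a row does not reach only later rows make up. A row lasts 1/10 s, in which the tool goes at most 50 mm and 8.59 degrees, less where a joint would pass 70% of its speed; a pose out of reach is approached as far as the arm can. A call with a gripper value outside its range is refused whole. The fingers move at their own pace and stop on an object; the grip force is fixed at half the most. Time passes only in rows, so rows that repeat a pose let the fingers close. It gives the time, the measured TCP pose, the force, the opening and the grip force at its end, in the units of the state.
- observe(): the state, without advancing time (a new reading comes with each control period).
- capture(name): name is "scene" or "top" or "wrist"; returns the picture (420x560x3 uint8, red, green, blue); there is no depth.
- camera_info(name): a dict with "fx", "fy", "cx", "cy" (pixels), "R" (3x3) and "t" (3): a world point X has camera coordinates R X + t; the wrist camera has in their place "T_tool_cam" (4x4, takes a point from camera to tool coordinates, whose origin is the TCP and whose axes are the flange's). Camera axes: x right, y down, z forward; pixel columns grow to the right and rows downward; lengths in m; the calibration is good to about 2 mm. A picture is of the moment at which its call begins: read the wrist's pose just before it. camera_info takes no time and is no camera call.
- hand_in(): hands the job in; it is judged then, once.
The state is a dict: "clock": time; "joints": joint angles; "qd": joint speeds; "tau": joint torques, N m; "eef_pos": TCP position; "tool_rot": TCP orientation; "force": force on the tool from outside, world axes, zero at the start; "moment": the same for the moment, N m; "grip_width": opening from 0.0 (shut) to 1.0 (fully open); "grip_force": force on a finger pad.
Only numpy, scipy, OpenCV 4.12 (cv2) and the standard library are available. Lean on these libraries where they do the work, as an engineer would, in place of code of your own. Each camera call takes 0.05 s, during which the arm holds its last target. There are 200 camera calls.

### The job

Refill the open jar on the small-parts carousel: tip all six nuts from the hand scoop through the steel funnel into the jar, and gently set the empty scoop back down on the bench, standing on its pan. Then take the carousel by the wooden bar on top of its centre post and turn it until the funnel jar faces squarely front, over the middle of the stand's front edge with the card frame on it. Finish while still gripping the bar, holding the carousel still there so that the jar's lid can be screwed on; leave the mallet, try square and glue bottle where they are.

Things in the scene. Friction and masses are not known exactly. Their poses are not given: they have to be found in the camera images.
- stand: fixed square plywood stand of the small-parts carousel, 260 x 260 mm, 18 mm thick, screwed to the bench. Origin: middle of its underside, on the carousel's turning axis. Its front is its -x edge (the one on the robot's side, up to 20 degrees askew), which carries a small steel frame with a blank card in its middle
- carousel (a joint): angle of the turntable on the stand (rad): 0 when the funnel jar faces front (over the middle of the stand's front edge), growing as it turns clockwise seen from above. It starts 52 to 97 degrees clockwise, the funnel jar on the robot's left. It turns freely all the way round, needs about 0.2 N m and stays where it is left
- turntable (a point): centre of the turntable's top face, on the turning axis, 41 mm above the bench; its -x points to the funnel jar. Plywood disc 250 mm across carrying six clear jars 60 degrees apart, 88 mm from axis to jar centre. Five jars have steel lids 63 mm across, tops 125 mm above the bench; the sixth, the funnel jar, has no lid but a steel funnel fixed in its mouth
- funnel_mouth (a point): centre of the funnel's round mouth, level with its rim, 176 mm above the bench and 88 mm from the turning axis. The mouth is 105 mm across inside (110 outside); a 58 degree cone leads to a neck 42 mm in bore. The point turns with the carousel: its -x axis points from the turning axis to the funnel jar
- jar_floor (a point): middle of the funnel jar's inner floor, 45 mm above the bench (turns with the carousel, axes as funnel_mouth). The jar is 54 mm across inside and 71 mm deep; the funnel's neck reaches 12 mm down into it
- handle_bar (a point): centre of the carousel's T handle, a wooden bar 90 mm long, 24 mm wide and 24 mm high on top of the centre post, fixed to the turntable. The point is on the turning axis, 221 mm above the bench. The bar lies along the point's y axis; the -x axis points to the funnel jar; grip the bar across x from above
- scoop: loose aluminium hand scoop, about 220 g, on the bench with six nuts in it. Origin: underside, on the middle line, 62 mm behind the nose; x points to the open nose (at first roughly towards the robot's base), z up. Floor 3 mm thick; side walls 36 mm high, 64 mm apart inside at the closed back (50 mm behind the origin), 48 mm at the nose (54 outside)
- scoop_grip (a point): grasp point on the scoop: centre of its wooden handle bar, which runs lengthwise (along x) over the pan, 86 mm long, 18 mm wide and 18 mm high; free to grip from above, across y. The point lies 80 mm above the pan's underside and 74 mm behind the nose; axes as the scoop's. A flat strap crosses the pan 34 mm above the underside, under the bar's front end
- mallet: bystander: beech joiner's mallet lying on the bench, head 75 x 130 x 55 mm, 315 mm long in all. Origin: underside, 100 mm behind the middle of the head; head towards its x
- try_square: bystander: try square lying flat, wooden stock 30 x 110 x 18 mm along y, steel blade 35 mm wide reaching 185 mm along its x. Origin: underside of the stock
- glue_bottle: bystander: white glue bottle standing upright, 60 mm across, 160 mm high. Origin: middle of its underside
- nut0_c (a point): centre of a loose steel hexagon nut, 17 mm across flats, 8 mm thick, 12 g; starts flat in the back of the scoop's pan. One of six alike. They begin to slide out when the scoop's nose is tipped 25 to 40 degrees down
- nut1_c (a point): centre of another of the six nuts
- nut2_c (a point): centre of another of the six nuts
- nut3_c (a point): centre of another of the six nuts
- nut4_c (a point): centre of another of the six nuts
- nut5_c (a point): centre of another of the six nuts
Not all that is in view belongs to the job. What is shaped like the scoop but blue, orange or yellow is not meant.

How it is judged:
On the way, in this order (a step that is already met when the one before it is completed fails the run):
1. all six nuts are in the funnel jar, below the funnel (horizontal distance between each of nut0_c, nut1_c, nut2_c, nut3_c, nut4_c, nut5_c and jar_floor below 0.026 m and z of nut0_c in the frame of jar_floor between 0 and 0.055 m and z of nut1_c in the frame of jar_floor between 0 and 0.055 m and z of nut2_c in the frame of jar_floor between 0 and 0.055 m and z of nut3_c in the frame of jar_floor between 0 and 0.055 m and z of nut4_c in the frame of jar_floor between 0 and 0.055 m and z of nut5_c in the frame of jar_floor between 0 and 0.055 m), for 0.2 s.
2. the empty scoop stands level on the bench, let go (height (world z) of scoop_grip between 0.074 and 0.084 m and angle between scoop_grip's own z axis and vertical below 0.08 rad and contact force between scoop and the arm below 0.1 N and contact force between scoop and the fingers below 0.1 N and linear speed of scoop below 0.02 m/s), for 0.2 s.
3. the carousel's bar is gripped while the funnel jar still stands off the front (contact force between the fingers and carousel_c0 above 5 N and (y of funnel_mouth in the frame of stand above 0.015 m or y of funnel_mouth in the frame of stand below -0.015 m or x of funnel_mouth in the frame of stand above 0 m)), for 0.1 s.
At the end, for the whole second after the job is handed in: all six nuts lie in the funnel jar below the funnel; the scoop stands level on the bench, let go and at rest; the funnel jar is within 11 mm (7 degrees) of the middle of the stand's front; and the fingers still grip the carousel's bar (over 5 N) with the carousel not turning (under 0.05 rad/s) (all of step 1 and all of step 2 and y of funnel_mouth in the frame of stand between -0.011 and 0.011 m and x of funnel_mouth in the frame of stand below -0.07 m and contact force between the fingers and carousel_c0 above 5 N and velocity of joint carousel between -0.05 and 0.05 rad/s); the arm keeps its last pose, push and grip.
It fails at once if the scoop is dropped (contact force between scoop and the fingers below 0.1 N and linear speed of scoop above 0.6 m/s).
It fails at once if the mallet is pushed more than 30 mm or tipped (distance of mallet from where it was at the start of the episode above 0.03 m or angle between mallet's own z axis and vertical above 0.3 rad).
It fails at once if the try square is pushed more than 30 mm or tipped (distance of try_square from where it was at the start of the episode above 0.03 m or angle between try_square's own z axis and vertical above 0.3 rad).
It fails at once if the glue bottle is pushed more than 30 mm or tipped (distance of glue_bottle from where it was at the start of the episode above 0.03 m or angle between glue_bottle's own z axis and vertical above 0.3 rad).
It also fails if it takes over 64 s, if anything falls off the work surface, if the arm or the gripper's body presses on something with over 40 N, if the wrist force passes 120 N, or if a joint passes its speed limit or range.

## Working session

There is one attempt and no reset: what is moved stays moved. The work goes in short steps, Python scripts to look and compute and a tool call to move; the robot and the scene stay as the last step left them, time stands still between calls to the robot, and variables do not carry over. Pictures are saved under pics/ and viewed, at most 10 in all, crops included, and the job is handed in when it is done.

Besides the shell and the picture viewer there is one more tool, called after ">>>" in YAML: its name, and indented under it one key for each argument. play_rows: Moves the arm, as the interface text tells. Its arguments: {"type":"object","properties":{"commands":{"type":"array"}},"required":["commands"]}

```bash
ls; mkdir -p pics; python3 - <<'E'
from station import *
import cv2,numpy as np
s=observe();print({k:np.round(v,3).tolist() for k,v in s.items()})
for n in("scene","top"):
    im=capture(n);cv2.imwrite(f"pics/{n}0.png",im[:,:,::-1]);c=camera_info(n)
    R=np.array(c["R"]);print(n,c["fx"],c["cx"],c["cy"],"pos",-R.T@np.array(c["t"]),R.round(3).tolist())
c=camera_info("wrist");print(c)
E
```

```text
pics
{'clock': 0.0, 'joints': [1.302, 0.69, -0.194, 1.566, 0.157, 0.902, -0.215], 'qd': [-0.001, 0.001, 0.001, -0.0, -0.001, 0.0, 0.001], 'tau': [-0.0, -53.96, -1.267, -15.854, 0.009, 0.009, -0.0], 'eef_pos': [0.186, -0.596, 0.404], 'tool_rot': [-0.001, 0.989, 0.151, -0.0], 'force': [0.078, -0.655, 0.597], 'moment': [0.016, 0.045, 0.023], 'grip_force': 0.0, 'grip_width': 1.0}
scene 407.4695422508055 282.74748236977007 201.8540821945861 pos [1.12944296 0.12215051 0.98213176] [[-0.007, 1.0, 0.009], [0.791, 0.011, -0.612], [-0.612, 0.003, -0.791]]
top 460.5340414300139 279.41964930061886 206.26074303428211 pos [0.27823669 0.10404642 1.59012933] [[0.02, -1.0, 0.013], [-0.988, -0.022, -0.156], [0.156, -0.01, -0.988]]
{'fx': 331.1540210678734, 'fy': 331.1540210678734, 'cx': 279.8538636625921, 'cy': 216.1777789535196, 'T_tool_cam': array([[ 4.54998039e-04, -9.47270444e-01, -3.20434860e-01,
         8.22161648e-02],
       [ 9.99999890e-01,  4.67945472e-04,  3.65973717e-05,
         3.40319816e-04],
       [ 1.15278434e-04, -3.20434842e-01,  9.47270552e-01,
         3.08652181e-02],
       [ 0.00000000e+00,  0.00000000e+00,  0.00000000e+00,
         1.00000000e+00]])}
```

View pics/scene0.png

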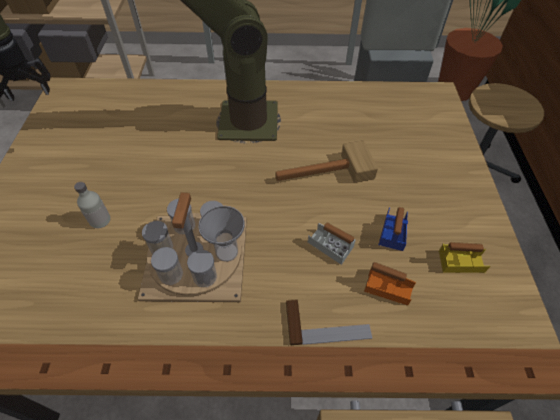

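View pics/top0.png

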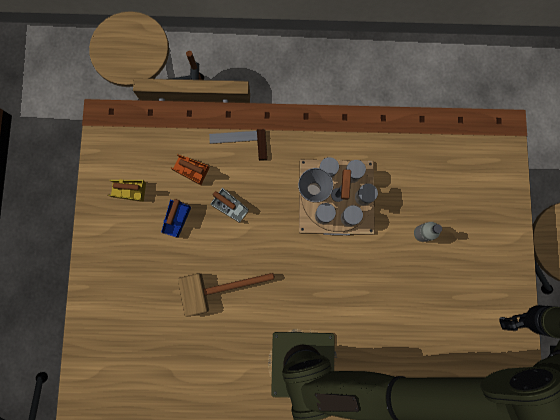

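The scene picture shows four scoop-like things: grey (331,243), blue (395,230), orange (390,285) and yellow (464,258). The grey one with nuts in it fits the aluminium scoop. The carousel is near (195,250), with the funnel on the robot's left. I'll confirm in one enlarged crop.

```bash
python3 - <<'E'
import cv2,numpy as np
a=cv2.imread("pics/scene0.png")[205:280,290:380];b=cv2.imread("pics/top0.png")
r=lambda i,w,h:cv2.resize(i,(w,h),interpolation=cv2.INTER_CUBIC)
p=np.hstack([r(a,360,300),r(b[180:225,200:254],360,300)])
q=np.hstack([r(cv2.imread("pics/scene0.png")[180:305,130:260],360,300),r(b[150:245,290:404],360,300)])
cv2.imwrite("pics/crop.png",np.vstack([p,q]))
E
```

```text
(no output)
```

View pics/crop.png

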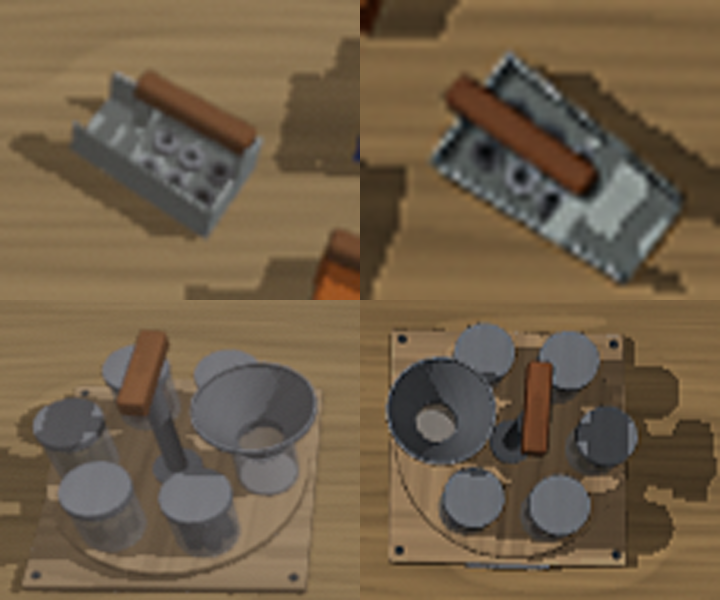

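The crop confirms the grey aluminium scoop with nuts. Its nose points to the robot's right and towards the base. The carousel bar, funnel and stand screws are clear too, and I'll measure from these.

```bash
cat > h.py <<'E'
import numpy as np,cv2
from station import *
from scipy.spatial.transform import Rotation as Ro
def ray(n,uv):
    c=camera_info(n);d=np.array([(uv[0]-c["cx"])/c["fx"],(uv[1]-c["cy"])/c["fy"],1.])
    if n=="wrist":
        s=observe();q=s["tool_rot"];A=Ro.from_quat([q[1],q[2],q[3],q[0]]).as_matrix();T=np.array(c["T_tool_cam"])
        return A@T[:3,3]+s["eef_pos"],A@T[:3,:3]@d
    R=np.array(c["R"]);return -R.T@np.array(c["t"]),R.T@d
def plane(n,uv,z):
    o,d=ray(n,uv);return o+d*(z-o[2])/d[2]
def two(n1,a,n2,b):
    o,d=ray(n1,a);p,e=ray(n2,b);k=np.linalg.lstsq(np.c_[d,-e],p-o,rcond=None)[0]
    A=o+k[0]*d;B=p+k[1]*e;return (A+B)/2,np.linalg.norm(A-B)
E
python3 - <<'E'
from h import *
a=[plane("top",p,.018) for p in((303.3,162.3),(370.1,163.9),(302.7,229.2),(371.1,230.4))]
print("stand holes",np.round(a,3).tolist(),np.mean(a,0).round(3))
f=np.mean(a[2:],0)-np.mean(a[:2],0);print("stand front dir",np.degrees(np.arctan2(f[1],f[0])))
print("bar",[plane("top",p,.233).round(3).tolist() for p in((347,170.3),(346,184.2),(344.8,198.4))])
print("bar2",two("top",(346,184.2),"scene",(130+145/2.77,180+72/2.4)))
print("funnel",plane("top",(315.6,185.1),.176).round(3),plane("scene",(130+254/2.77,180+109/2.4),.176).round(3))
e=[two("top",(215.3,193.5),"scene",(351.2,238.8)),two("top",(233,207),"scene",(326.8,225))]
print("scoop bar ends (back,front)",e,[plane("top",p,.089).round(3).tolist() for p in((215.3,193.5),(233,207))])
tp=[(360+150-360,58),(437-360,160),(625-360,278),(683-360,195)]
print("pan corners top",[plane("top",(200+u/6.667,180+v/6.667),.037).round(3).tolist() for u,v in tp])
print("mallet handle end",plane("top",(283,276),.03).round(3),"glue",plane("top",(430,232),.1).round(3))
print(np.degrees(observe()["joints"]).round(1))
E
```

```text
stand holes [[0.684, 0.008, 0.018], [0.684, -0.228, 0.018], [0.448, 0.007, 0.018], [0.449, -0.229, 0.018]] [ 0.567 -0.11   0.018]
stand front dir -179.78109454169467
bar [[0.607, -0.112, 0.233], [0.564, -0.109, 0.233], [0.521, -0.105, 0.233]]
bar2 (array([ 0.56660427, -0.10931085,  0.21978535]), np.float64(0.0030343240021234235))
funnel [ 0.571 -0.022  0.176] [ 0.579 -0.02   0.176]
scoop bar ends (back,front) [(array([0.55404686, 0.30384296, 0.08457086]), np.float64(0.002703690055504681)), (array([0.51019813, 0.24333386, 0.08301479]), np.float64(0.0019447266706465627))] [[0.553, 0.302, 0.089], [0.509, 0.242, 0.089]]
pan corners top [[0.58, 0.285, 0.037], [0.526, 0.32, 0.037], [0.467, 0.222, 0.037], [0.511, 0.194, 0.037]]
mallet handle end [0.288 0.072 0.03 ] glue [ 0.439 -0.404  0.1  ]
[ 74.6  39.5 -11.1  89.7   9.   51.7 -12.3]
```

```bash
cat >> h.py <<'E'
def tool():
    s=observe();q=s["tool_rot"];A=Ro.from_quat([q[1],q[2],q[3],q[0]]).as_matrix()
    return np.array(s["eef_pos"]),A
def go(x,y,z,ang):
    "grasp point (x,y,z) world, world angle of tool x in deg -> row numbers"
    p,A=tool();d=A.T@(np.array([x,y,z+.155])-p)*1e3
    a=np.degrees(np.arctan2(A[1,0],A[0,0]));t=-((ang-a+180)%360-180)
    print("tx,ty,tz",d.round(1),"turn",round(t,1),"tool ang",round(a,1),"tilt",round(np.degrees(np.arccos(-A[2,2])),2))
E
python3 -c "
from h import *
go(.42,-.15,.30,117)"
```

```text
tx,ty,tz [ 356.2 -356.3  -50.5] turn -99.6 tool ang 17.4 tilt 0.1
```

>>> play_rows:
  commands:
    - {"tx":356,"ty":-356,"tz":-50,"turn":-100,"hand":0}
    - {"tx":356,"ty":-356,"tz":-50,"turn":-100,"hand":0}
    - {"tx":356,"ty":-356,"tz":-50,"turn":-100,"hand":0}
    - {"tx":356,"ty":-356,"tz":-50,"turn":-100,"hand":0}
    - {"tx":356,"ty":-356,"tz":-50,"turn":-100,"hand":0}
    - {"tx":356,"ty":-356,"tz":-50,"turn":-100,"hand":0}
    - {"tx":356,"ty":-356,"tz":-50,"turn":-100,"hand":0}
    - {"tx":356,"ty":-356,"tz":-50,"turn":-100,"hand":0}
    - {"tx":356,"ty":-356,"tz":-50,"turn":-100,"hand":0}
    - {"tx":356,"ty":-356,"tz":-50,"turn":-100,"hand":0}
    - {"tx":356,"ty":-356,"tz":-50,"turn":-100,"hand":0}
    - {"tx":356,"ty":-356,"tz":-50,"turn":-100,"hand":0}

```text
clock: 1.3
eef_pos: [0.421, -0.1481, 0.455]
tool_rot: [0.0, 0.515, 0.857, 0.001]
force: [0.9, -0.8, -0.8]
grip_width: 0.997
grip_force: 0.0
```

```bash
python3 -c "
from h import *
go(.531,.271,.25,217);print(np.degrees(observe()['joints']).round(1),observe()['eef_pos'])"
```

```text
tx,ty,tz [318.6 293.7  50.4] turn -99.0 tool ang 118.0 tilt 0.07
[ 42.3  26.2 -42.4 114.2  23.5  48.2  14.7] [ 0.42095734 -0.1481457   0.45495934]
```

>>> play_rows:
  commands:
    - {"tx":319,"ty":294,"tz":50,"turn":-99,"hand":0}
    - {"tx":319,"ty":294,"tz":50,"turn":-99,"hand":0}
    - {"tx":319,"ty":294,"tz":50,"turn":-99,"hand":0}
    - {"tx":319,"ty":294,"tz":50,"turn":-99,"hand":0}
    - {"tx":319,"ty":294,"tz":50,"turn":-99,"hand":0}
    - {"tx":319,"ty":294,"tz":50,"turn":-99,"hand":0}
    - {"tx":319,"ty":294,"tz":50,"turn":-99,"hand":0}
    - {"tx":319,"ty":294,"tz":50,"turn":-99,"hand":0}
    - {"tx":319,"ty":294,"tz":50,"turn":-99,"hand":0}
    - {"tx":319,"ty":294,"tz":50,"turn":-99,"hand":0}
    - {"tx":319,"ty":294,"tz":50,"turn":-99,"hand":0}
    - {"tx":319,"ty":294,"tz":50,"turn":-99,"hand":0}

```text
clock: 2.5
eef_pos: [0.5346, 0.2679, 0.4037]
tool_rot: [-0.001, -0.314, 0.949, -0.0]
force: [0.3, -0.7, 0.4]
grip_width: 0.999
grip_force: 0.0
```

```bash
python3 -c "
from h import *
go(.531,.271,.20,235);print(np.degrees(observe()['joints']).round(1),observe()['eef_pos'])
cv2.imwrite('pics/w1.png',capture('wrist')[:,:,::-1])"
```

```text
tx,ty,tz [ 1.   4.6 48.7] turn -18.4 tool ang -143.4 tilt 0.09
[ -0.   48.4 -60.6  93.2  45.4  66.2  54.7] [0.53458587 0.26794203 0.40374223]
```

View pics/w1.png

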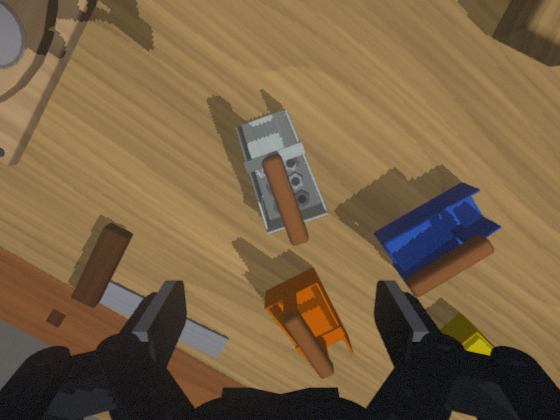

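The wrist view shows the grey scoop with its bar from (271,156) at the front to (298,241) at the back. The nuts are visible beside it.

```bash
python3 -c "
from h import *
im=capture('wrist');hs=cv2.cvtColor(im,cv2.COLOR_RGB2HSV)
m=((hs[...,0]<14)&(hs[...,1]>110)&(hs[...,2]>60)).astype(np.uint8);r=m*0;r[145:255,250:320]=1;m*=r
n,l,st,_=cv2.connectedComponentsWithStats(m);i=1+st[1:,4].argmax()
q=cv2.minAreaRect(np.argwhere(l==i)[:,::-1].astype(np.float32));print(st[i],q)
b=cv2.boxPoints(q);b=b[np.argsort(b[:,1])];f,k=b[:2].mean(0),b[2:].mean(0);print(f,k)
F,B=plane('wrist',f,.085),plane('wrist',k,.085);d=F-B
print(F,B,np.linalg.norm(d),(F+B)/2,np.degrees(np.arctan2(d[1],d[0])))
for u,v in ((236,128),(288,110),(269,233),(327,212)):print(plane('wrist',(u,v),.036).round(3))
c=(F+B)/2;go(c[0],c[1],.18,np.degrees(np.arctan2(d[1],d[0])))"
```

```text
[ 263  156   45   89 1356] ((285.5100402832031, 200.17149353027344), (90.42161560058594, 19.34909439086914), 70.70995330810547)
[270.57465 157.4989 ] [300.44543 242.84409]
[0.50757172 0.23761776 0.085     ] [0.55580879 0.30726672 0.085     ] 0.0847218540999697 [0.53169025 0.27244224 0.085     ] -124.70547389613529
[0.511 0.196 0.036]
[0.467 0.228 0.036]
[0.582 0.288 0.036]
[0.525 0.323 0.036]
tx,ty,tz [-0.6  5.6 68.9] turn -18.9 tool ang -143.6 tilt 0.08
```

>>> play_rows:
  commands:
    - {"tx":0,"ty":6,"tz":40,"turn":-9,"hand":0}
    - {"tx":-1,"ty":6,"tz":69,"turn":-19,"hand":0}
    - {"tx":-1,"ty":6,"tz":69,"turn":-19,"hand":0}
    - {"tx":-1,"ty":6,"tz":100,"turn":-19,"hand":0}
    - {"tx":-1,"ty":6,"tz":130,"turn":-19,"hand":0}
    - {"tx":-1,"ty":6,"tz":155,"turn":-19,"hand":0}
    - {"tx":-1,"ty":6,"tz":168,"turn":-19,"hand":0}
    - {"tx":-1,"ty":6,"tz":168,"turn":-19,"hand":0}

```text
clock: 3.4
eef_pos: [0.532, 0.2729, 0.2362]
tool_rot: [-0.001, -0.463, 0.886, -0.0]
force: [-0.5, -0.5, 0.4]
grip_width: 0.995
grip_force: 0.0
```

>>> play_rows:
  commands:
    - {"hand":255}
    - {"hand":255}
    - {"hand":255}
    - {"hand":255}
    - {"hand":255}
    - {"hand":255}
    - {"hand":255}
    - {"hand":255}

```text
$.commands[0]: bad value
```

>>> play_rows:
  commands:
    - {"tx":0,"ty":0,"tz":0,"turn":0,"hand":250}
    - {"tx":0,"ty":0,"tz":0,"turn":0,"hand":250}
    - {"tx":0,"ty":0,"tz":0,"turn":0,"hand":250}
    - {"tx":0,"ty":0,"tz":0,"turn":0,"hand":250}
    - {"tx":0,"ty":0,"tz":0,"turn":0,"hand":250}
    - {"tx":0,"ty":0,"tz":0,"turn":0,"hand":250}
    - {"tx":0,"ty":0,"tz":0,"turn":0,"hand":250}
    - {"tx":0,"ty":0,"tz":0,"turn":0,"hand":250}

```text
clock: 4.2
eef_pos: [0.5322, 0.2733, 0.2374]
tool_rot: [0.001, -0.464, 0.886, -0.0]
force: [1.3, -1.6, 5.5]
grip_width: 0.195
grip_force: 59.8
```

>>> play_rows:
  commands:
    - {"tx":0,"ty":0,"tz":-10,"turn":0,"hand":250}
    - {"tx":0,"ty":0,"tz":-30,"turn":5,"hand":250}
    - {"tx":0,"ty":0,"tz":-55,"turn":12,"hand":250}
    - {"tx":0,"ty":0,"tz":-80,"turn":19,"hand":250}
    - {"tx":0,"ty":0,"tz":-110,"turn":26,"hand":250}
    - {"tx":0,"ty":0,"tz":-140,"turn":33,"hand":250}
    - {"tx":0,"ty":0,"tz":-170,"turn":40,"hand":250}
    - {"tx":0,"ty":0,"tz":-200,"turn":47,"hand":250}
    - {"tx":0,"ty":0,"tz":-225,"turn":54,"hand":250}
    - {"tx":0,"ty":0,"tz":-245,"turn":61,"hand":250}
    - {"tx":0,"ty":0,"tz":-255,"turn":68,"hand":250}
    - {"tx":0,"ty":0,"tz":-260,"turn":75,"hand":250}

```text
clock: 5.4
eef_pos: [0.5312, 0.2735, 0.4978]
tool_rot: [0.0, 0.173, 0.985, 0.0]
force: [-0.3, 0.3, -2.4]
grip_width: 0.197
grip_force: 58.8
```

```bash
python3 -c "
from h import *
go(.569,.0,.34,86);print(np.degrees(observe()['joints']).round(1),observe()['grip_width'],observe()['force'])
cv2.imwrite('pics/w2.png',capture('wrist')[:,:,::-1]);cv2.imwrite('pics/t2.png',capture('top')[:,:,::-1])"
```

```text
tx,ty,tz [-128.5 -244.4    2.6] turn 74.1 tool ang 160.1 tilt 0.05
[ -4.6  38.4 -50.6  86.3  30.7  70.   10.4] 0.1972922892088343 [-0.3091514   0.33406653 -2.39302435]
```

View pics/w2.png

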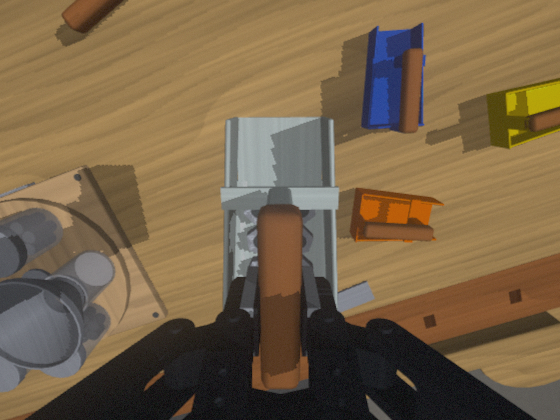

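The scoop is held level and central, with its nuts in the back. I'll refine the bar direction from the top picture.

```bash
python3 -c "
from h import *
im=cv2.imread('pics/top0.png');hs=cv2.cvtColor(im,cv2.COLOR_BGR2HSV)
m=((hs[...,0]<14)&(hs[...,1]>110)&(hs[...,2]>60)).astype(np.uint8);r=m*0;r[160:210,330:362]=1;m*=r
n,l,st,_=cv2.connectedComponentsWithStats(m);i=1+st[1:,4].argmax()
q=cv2.minAreaRect(np.argwhere(l==i)[:,::-1].astype(np.float32));print(st[i],q)
b=cv2.boxPoints(q);b=b[np.argsort(b[:,1])];f,k=plane('top',b[:2].mean(0),.233),plane('top',b[2:].mean(0),.233)
d=f-k;print(f,k,np.linalg.norm(d),np.degrees(np.arctan2(d[1],d[0])))
go(.569,-.068,.34,85.4)"
```

```text
[342 169   9  29 217] ((346.0, 183.0), (28.0, 8.0), 90.0)
[ 0.61106546 -0.10886437  0.233     ] [ 0.5249388  -0.10866699  0.233     ] 0.08612688747268107 -0.13130956796412888
tx,ty,tz [-150.3 -309.     2.4] turn 75.0 tool ang 160.4 tilt 0.04
```

>>> play_rows:
  commands:
    - {"tx":-5,"ty":-10,"tz":2,"turn":4,"hand":250}
    - {"tx":-16,"ty":-33,"tz":2,"turn":10,"hand":250}
    - {"tx":-30,"ty":-62,"tz":2,"turn":17,"hand":250}
    - {"tx":-45,"ty":-92,"tz":2,"turn":24,"hand":250}
    - {"tx":-60,"ty":-123,"tz":2,"turn":31,"hand":250}
    - {"tx":-75,"ty":-154,"tz":2,"turn":38,"hand":250}
    - {"tx":-90,"ty":-185,"tz":2,"turn":45,"hand":250}
    - {"tx":-105,"ty":-216,"tz":2,"turn":52,"hand":250}
    - {"tx":-120,"ty":-247,"tz":2,"turn":59,"hand":250}
    - {"tx":-134,"ty":-276,"tz":2,"turn":66,"hand":250}
    - {"tx":-145,"ty":-299,"tz":2,"turn":72,"hand":250}
    - {"tx":-150,"ty":-309,"tz":2,"turn":75,"hand":250}

```text
clock: 6.7
eef_pos: [0.5688, -0.0713, 0.4935]
tool_rot: [-0.0, 0.737, 0.676, -0.002]
force: [0.1, 0.1, -3.0]
grip_width: 0.196
grip_force: 58.9
```

```bash
python3 -c "
from h import *
go(.569,-.068,.34,85.6);print(np.degrees(observe()['joints']).round(1),observe()['force'])
a=capture('wrist')[:,:,::-1];b=capture('scene')[:,:,::-1]
cv2.imwrite('pics/m3.png',np.hstack([cv2.resize(a,(400,300)),cv2.resize(b[150:300,100:300],(400,300))]))"
```

```text
tx,ty,tz [ 3.3 -0.1 -1.5] turn -0.5 tool ang 85.1 tilt 0.18
[ 21.2  32.2 -31.7  91.2  18.6  62.  -20.3] [ 0.12734817  0.141912   -2.95745106]
```

View pics/m3.png

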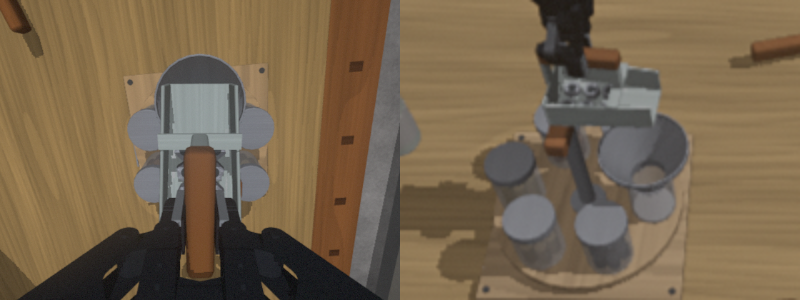

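Scoop, funnel and post line up: the nose is over the funnel and the pan's back is over the wooden bar. Since the tool only turns about z, I'll lower the pan's back onto the bar and let the scoop pivot in the pads.

>>> play_rows:
  commands:
    - {"tx":4,"ty":0,"tz":12,"turn":0,"hand":250}
    - {"tx":4,"ty":0,"tz":22,"turn":0,"hand":250}
    - {"tx":8,"ty":0,"tz":27,"turn":0,"hand":250}
    - {"tx":13,"ty":0,"tz":30,"turn":0,"hand":250}
    - {"tx":18,"ty":0,"tz":33,"turn":0,"hand":250}
    - {"tx":18,"ty":0,"tz":33,"turn":0,"hand":250}

```text
clock: 7.4
eef_pos: [0.5705, -0.0475, 0.4625]
tool_rot: [-0.0, 0.733, 0.68, 0.0]
force: [-3.0, 2.1, 6.9]
grip_width: 0.201
grip_force: 61.8
```

```bash
python3 -c "
from h import *
s=observe();print(s['force'],s['eef_pos'],s['grip_force'],s['grip_width'])
a=capture('wrist')[:,:,::-1];b=capture('scene')[:,:,::-1]
cv2.imwrite('pics/m4.png',np.hstack([cv2.resize(a,(400,300)),cv2.resize(b[150:300,100:300],(400,300))]))"
```

```text
[-3.04459134  2.05008401  6.91322313] [ 0.57046334 -0.04750578  0.46248392] 61.767657995224 0.20059263412020728
```

View pics/m4.png

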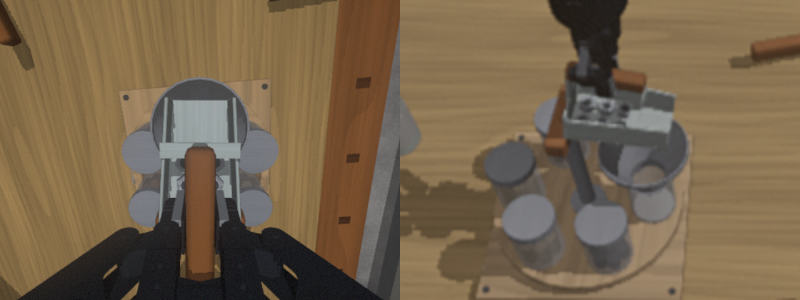

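>>> play_rows:
  commands:
    - {"tx":6,"ty":0,"tz":8,"turn":0,"hand":250}
    - {"tx":12,"ty":0,"tz":14,"turn":0,"hand":250}
    - {"tx":17,"ty":0,"tz":20,"turn":0,"hand":250}
    - {"tx":21,"ty":0,"tz":26,"turn":0,"hand":250}
    - {"tx":25,"ty":0,"tz":32,"turn":0,"hand":250}
    - {"tx":28,"ty":0,"tz":38,"turn":0,"hand":250}
    - {"tx":30,"ty":0,"tz":42,"turn":0,"hand":250}
    - {"tx":30,"ty":0,"tz":42,"turn":0,"hand":250}
    - {"tx":30,"ty":0,"tz":42,"turn":0,"hand":250}

```text
clock: 8.4
eef_pos: [0.573, -0.0159, 0.4206]
tool_rot: [-0.001, 0.733, 0.68, 0.002]
force: [-2.8, 5.4, 6.0]
grip_width: 0.199
grip_force: 74.7
```

```bash
python3 -c "
from h import *
s=observe();print(s['force'],s['eef_pos'],s['grip_force'],s['grip_width'])
a=capture('wrist')[:,:,::-1];b=capture('scene')[:,:,::-1]
cv2.imwrite('pics/m5.png',np.hstack([cv2.resize(a,(400,300)),cv2.resize(b[170:290,130:290],(400,300),interpolation=2)]))"
```

```text
[-2.82606001  5.40553141  5.99669604] [ 0.57298085 -0.01591046  0.42061431] 74.70552563667297 0.19850952578340042
```

View pics/m5.png

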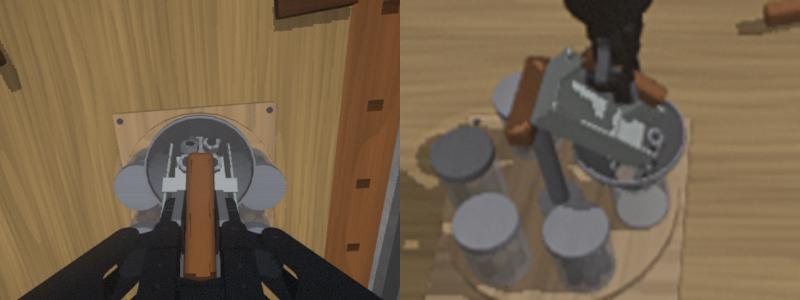

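The nuts have slid to the nose and into the funnel. I'll lift slightly, still tipped, and shake so the last ones drop.

>>> play_rows:
  commands:
    - {"tx":0,"ty":0,"tz":0,"turn":0,"hand":250}
    - {"tx":0,"ty":0,"tz":0,"turn":0,"hand":250}
    - {"tx":0,"ty":0,"tz":-8,"turn":0,"hand":250}
    - {"tx":2,"ty":0,"tz":-16,"turn":0,"hand":250}
    - {"tx":4,"ty":0,"tz":-24,"turn":0,"hand":250}
    - {"tx":4,"ty":5,"tz":-24,"turn":0,"hand":250}
    - {"tx":4,"ty":-5,"tz":-24,"turn":0,"hand":250}
    - {"tx":4,"ty":5,"tz":-24,"turn":0,"hand":250}
    - {"tx":4,"ty":-5,"tz":-24,"turn":0,"hand":250}
    - {"tx":4,"ty":0,"tz":-24,"turn":0,"hand":250}
    - {"tx":4,"ty":0,"tz":-24,"turn":0,"hand":250}

```text
clock: 9.6
eef_pos: [0.5737, -0.0166, 0.4436]
tool_rot: [0.0, 0.735, 0.678, 0.0]
force: [0.0, -0.6, -1.3]
grip_width: 0.196
grip_force: 73.4
```

```bash
python3 -c "
from h import *
s=observe();print(s['force'],s['eef_pos'],s['grip_force'],s['grip_width'])
a=capture('wrist')[:,:,::-1];b=capture('scene')[:,:,::-1]
cv2.imwrite('pics/m6.png',np.hstack([cv2.resize(a[150:300,200:360],(400,375),interpolation=2),cv2.resize(b[170:290,160:288],(400,375),interpolation=2)]))"
```

```text
[ 0.03176256 -0.5986922  -1.3467356 ] [ 0.57371047 -0.0165501   0.44359688] 73.4155547618866 0.19598142811682634
```

View pics/m6.png

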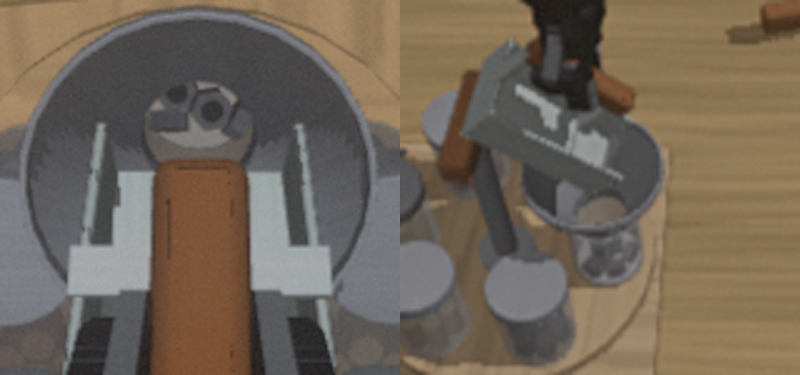

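Nuts lie at the jar's bottom and the funnel and pan look clear. Now I'll level the scoop by drawing the pan's nose half back against the bar's edge.

>>> play_rows:
  commands:
    - {"tx":0,"ty":0,"tz":-20,"turn":0,"hand":250}
    - {"tx":-10,"ty":0,"tz":-39,"turn":0,"hand":250}
    - {"tx":-35,"ty":0,"tz":-39,"turn":0,"hand":250}
    - {"tx":-50,"ty":0,"tz":-39,"turn":0,"hand":250}
    - {"tx":-60,"ty":0,"tz":-39,"turn":0,"hand":250}
    - {"tx":-70,"ty":0,"tz":-39,"turn":0,"hand":250}
    - {"tx":-80,"ty":0,"tz":-39,"turn":0,"hand":250}
    - {"tx":-88,"ty":0,"tz":-38,"turn":0,"hand":250}
    - {"tx":-96,"ty":0,"tz":-37,"turn":0,"hand":250}
    - {"tx":-104,"ty":0,"tz":-36,"turn":0,"hand":250}
    - {"tx":-112,"ty":0,"tz":-34,"turn":0,"hand":250}
    - {"tx":-112,"ty":0,"tz":-34,"turn":0,"hand":250}

```text
clock: 10.9
eef_pos: [0.5644, -0.1261, 0.4787]
tool_rot: [-0.001, 0.735, 0.678, 0.002]
force: [-2.6, 4.4, 7.5]
grip_width: 0.196
grip_force: 72.4
```

```bash
cat > bar.py <<'E'
from h import *
s=observe();print(s['force'],s['eef_pos'],s['grip_width'])
im=capture('wrist');cv2.imwrite('pics/raw.png',im[:,:,::-1])
hs=cv2.cvtColor(im,cv2.COLOR_RGB2HSV);m=((hs[...,0]<14)&(hs[...,1]>110)&(hs[...,2]>60)).astype(np.uint8);m[:,:235]=0;m[:,325:]=0
n,l,st,_=cv2.connectedComponentsWithStats(m);print(st[st[:,4]>300])
# bright pan strap rows along column 240..260
g=im.mean(2);print('col 300 rows',[(v,int(g[v,310])) for v in range(80,260,10)])
E
python3 bar.py; python3 -c "
import cv2;from h import *
a=cv2.imread('pics/w2.png')[:,:,::-1].mean(2);print('level ref',[(v,int(a[v,310])) for v in range(80,260,10)])"
```

```text
[-2.64472291  4.36772154  7.50586769] [ 0.56442719 -0.12605484  0.47865308] 0.1961334361860035
[[     0      0    560    420 228509]
 [   259    206     43    187   6686]]
col 300 rows [(80, 82), (90, 93), (100, 102), (110, 106), (120, 108), (130, 109), (140, 124), (150, 136), (160, 169), (170, 168), (180, 170), (190, 168), (200, 168), (210, 169), (220, 167), (230, 165), (240, 106), (250, 106)]
level ref [(80, 120), (90, 132), (100, 128), (110, 118), (120, 154), (130, 114), (140, 117), (150, 119), (160, 117), (170, 117), (180, 117), (190, 166), (200, 165), (210, 96), (220, 114), (230, 113), (240, 96), (250, 115)]
```

>>> play_rows:
  commands:
    - {"tx":-6,"ty":0,"tz":2,"turn":0,"hand":250}
    - {"tx":-12,"ty":0,"tz":5,"turn":0,"hand":250}
    - {"tx":-17,"ty":0,"tz":8,"turn":0,"hand":250}
    - {"tx":-17,"ty":0,"tz":8,"turn":0,"hand":250}
    - {"tx":-14,"ty":0,"tz":-15,"turn":0,"hand":250}
    - {"tx":0,"ty":0,"tz":-40,"turn":0,"hand":250}
    - {"tx":35,"ty":0,"tz":-45,"turn":0,"hand":250}
    - {"tx":75,"ty":0,"tz":-45,"turn":0,"hand":250}
    - {"tx":115,"ty":0,"tz":-45,"turn":0,"hand":250}
    - {"tx":155,"ty":0,"tz":-45,"turn":0,"hand":250}
    - {"tx":195,"ty":0,"tz":-45,"turn":0,"hand":250}
    - {"tx":230,"ty":0,"tz":-45,"turn":0,"hand":250}

```text
clock: 12.15
eef_pos: [0.5827, 0.1039, 0.5224]
tool_rot: [-0.001, 0.734, 0.679, 0.0]
force: [0.1, 0.2, -1.8]
grip_width: 0.199
grip_force: 71.5
```

```bash
python3 bar.py; python3 -c "
from h import *
go(.54,.20,.11,85.1)
im=cv2.imread('pics/raw.png');cv2.imwrite('pics/x.png',im)
b=capture('top');s=capture('scene');cv2.imwrite('pics/top7.png',b[:,:,::-1]);cv2.imwrite('pics/scene7.png',s[:,:,::-1])"
```

```text
[ 0.08791009  0.15511057 -1.83304069] [0.58266228 0.10388241 0.52237611] 0.19851374314639653
[[     0      0    560    420 228425]
 [   258    207     44    187   6757]]
col 300 rows [(80, 124), (90, 119), (100, 122), (110, 124), (120, 124), (130, 121), (140, 166), (150, 167), (160, 164), (170, 163), (180, 165), (190, 163), (200, 159), (210, 159), (220, 162), (230, 108), (240, 108), (250, 156)]
tx,ty,tz [ 83.4 -47.8 258.5] turn 0.9 tool ang 86.0 tilt 0.51
```

```bash
python3 -c "
import cv2,numpy as np
a=cv2.imread('pics/raw.png')[100:300,180:380];b=cv2.imread('pics/scene7.png')[195:275,190:270];c=cv2.imread('pics/top7.png')[160:210,290:340];d=cv2.imread('pics/scene7.png')[160:290,240:370]
r=lambda i:cv2.resize(i,(400,300),interpolation=2)
cv2.imwrite('pics/m7.png',np.vstack([np.hstack([r(a),r(b)]),np.hstack([r(c),r(d)])]))"
```

```text
(no output)
```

View pics/m7.png

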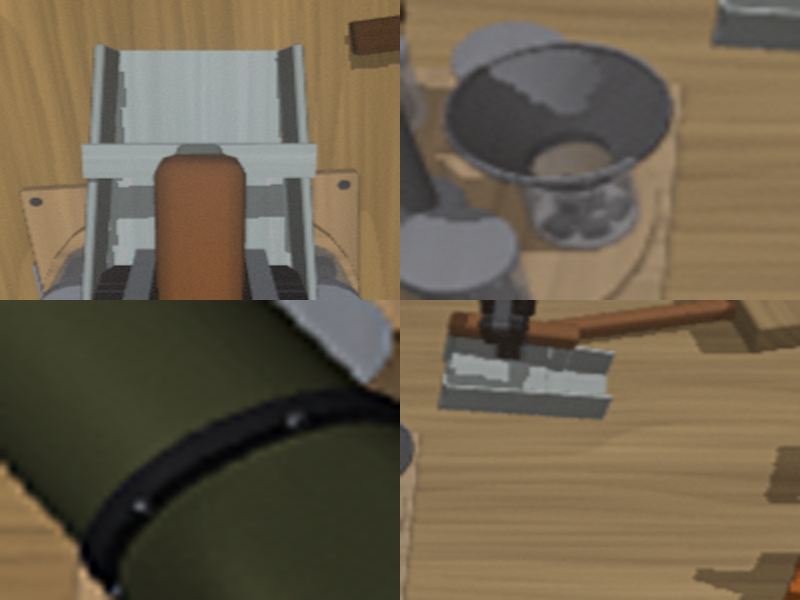

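The pan is empty, the funnel is clear, and the nuts are in the jar. Setting the scoop down now.

>>> play_rows:
  commands:
    - {"tx":20,"ty":-12,"tz":40,"turn":1,"hand":250}
    - {"tx":45,"ty":-25,"tz":85,"turn":1,"hand":250}
    - {"tx":65,"ty":-38,"tz":130,"turn":1,"hand":250}
    - {"tx":83,"ty":-48,"tz":175,"turn":1,"hand":250}
    - {"tx":83,"ty":-48,"tz":215,"turn":1,"hand":250}
    - {"tx":83,"ty":-48,"tz":240,"turn":1,"hand":250}
    - {"tx":83,"ty":-48,"tz":255,"turn":1,"hand":250}
    - {"tx":83,"ty":-48,"tz":265,"turn":1,"hand":250}
    - {"tx":83,"ty":-48,"tz":273,"turn":1,"hand":250}
    - {"tx":83,"ty":-48,"tz":279,"turn":1,"hand":250}
    - {"tx":83,"ty":-48,"tz":284,"turn":1,"hand":250}
    - {"tx":83,"ty":-48,"tz":284,"turn":1,"hand":250}

```text
clock: 13.5
eef_pos: [0.5421, 0.1863, 0.2399]
tool_rot: [0.001, 0.742, 0.671, -0.001]
force: [-2.2, -4.9, 8.5]
grip_width: 0.199
grip_force: 73.3
```

>>> play_rows:
  commands:
    - {"tx":0,"ty":0,"tz":2,"turn":0,"hand":250}
    - {"tx":0,"ty":0,"tz":4,"turn":0,"hand":250}
    - {"tx":0,"ty":0,"tz":6,"turn":0,"hand":250}
    - {"tx":0,"ty":0,"tz":6,"turn":0,"hand":250}

```text
clock: 13.9
eef_pos: [0.542, 0.183, 0.2355]
tool_rot: [0.004, 0.742, 0.67, -0.003]
force: [-6.4, -13.3, 26.3]
grip_width: 0.2
grip_force: 76.3
```

>>> play_rows:
  commands:
    - {"tx":0,"ty":0,"tz":-2,"turn":0,"hand":250}
    - {"tx":0,"ty":0,"tz":-3,"turn":0,"hand":250}
    - {"tx":0,"ty":0,"tz":-3,"turn":0,"hand":170}
    - {"tx":0,"ty":0,"tz":-3,"turn":0,"hand":120}
    - {"tx":0,"ty":0,"tz":-3,"turn":0,"hand":60}
    - {"tx":0,"ty":0,"tz":-3,"turn":0,"hand":0}
    - {"tx":0,"ty":0,"tz":-3,"turn":0,"hand":0}
    - {"tx":0,"ty":0,"tz":-3,"turn":0,"hand":0}

```text
clock: 14.7
eef_pos: [0.5419, 0.1879, 0.2356]
tool_rot: [-0.0, 0.741, 0.671, -0.0]
force: [-0.3, -0.3, -0.1]
grip_width: 0.999
grip_force: 0.0
```

>>> play_rows:
  commands:
    - {"tx":0,"ty":0,"tz":-15,"turn":0,"hand":0}
    - {"tx":0,"ty":0,"tz":-45,"turn":0,"hand":0}
    - {"tx":0,"ty":0,"tz":-90,"turn":0,"hand":0}
    - {"tx":0,"ty":0,"tz":-135,"turn":0,"hand":0}
    - {"tx":0,"ty":0,"tz":-180,"turn":0,"hand":0}
    - {"tx":0,"ty":0,"tz":-225,"turn":0,"hand":0}
    - {"tx":0,"ty":0,"tz":-250,"turn":0,"hand":0}
    - {"tx":0,"ty":0,"tz":-250,"turn":0,"hand":0}

```text
clock: 15.5
eef_pos: [0.5424, 0.1886, 0.4899]
tool_rot: [0.001, 0.741, 0.671, 0.004]
force: [-0.8, 1.2, 0.2]
grip_width: 0.996
grip_force: 0.0
```

```bash
python3 - <<'E'
from h import *
s=observe();print(s['force'],s['eef_pos'],s['grip_width'])
im=capture('wrist');cv2.imwrite('pics/w8.png',im[:,:,::-1])
hs=cv2.cvtColor(im,cv2.COLOR_RGB2HSV);m=((hs[...,0]<14)&(hs[...,1]>110)&(hs[...,2]>60)).astype(np.uint8)
n,l,st,_=cv2.connectedComponentsWithStats(m)
for i in range(1,n):
    if st[i,4]<250: continue
    q=cv2.minAreaRect(np.argwhere(l==i)[:,::-1].astype(np.float32));b=cv2.boxPoints(q);b=b[np.argsort(b[:,1])]
    F,B=plane('wrist',b[:2].mean(0),.087),plane('wrist',b[2:].mean(0),.087)
    print(st[i],F.round(3),B.round(3),np.linalg.norm(F-B).round(4))
go(.566,-.11,.30,-4.6);print(np.degrees(s['joints']).round(1))
E
```

```text
[-0.8186418   1.18261077  0.23512736] [0.54239778 0.18864373 0.4898876 ] 0.9963282613492777
[329   0  32  35 345] [0.629 0.361 0.087] [0.617 0.332 0.087] 0.0307
[  390     0   170   356 20747] [0.764 0.354 0.087] [ 0.734 -0.062  0.087] 0.4174
[   0   76  105  177 2174] [0.269 0.325 0.087] [0.324 0.124 0.087] 0.2085
[270 147  15  73 804] [0.544 0.226 0.087] [0.535 0.143 0.087] 0.0838
tx,ty,tz [-294.3   53.2   32.1] turn 88.9 tool ang 84.3 tilt 0.22
[ -5.   32.4 -32.   91.7  19.   60.9 -47.8]
```

The scoop stands level: the bar's measured length is 84 mm at its standing height. On to the carousel bar.

>>> play_rows:
  commands:
    - {"tx":-294,"ty":53,"tz":0,"turn":89,"hand":0}
    - {"tx":-294,"ty":53,"tz":0,"turn":89,"hand":0}
    - {"tx":-294,"ty":53,"tz":0,"turn":89,"hand":0}
    - {"tx":-294,"ty":53,"tz":0,"turn":89,"hand":0}
    - {"tx":-294,"ty":53,"tz":0,"turn":89,"hand":0}
    - {"tx":-294,"ty":53,"tz":0,"turn":89,"hand":0}
    - {"tx":-294,"ty":53,"tz":0,"turn":89,"hand":0}
    - {"tx":-294,"ty":53,"tz":0,"turn":89,"hand":0}
    - {"tx":-294,"ty":53,"tz":0,"turn":89,"hand":0}
    - {"tx":-294,"ty":53,"tz":0,"turn":89,"hand":0}
    - {"tx":-294,"ty":53,"tz":0,"turn":89,"hand":0}
    - {"tx":-294,"ty":53,"tz":0,"turn":89,"hand":0}

```text
clock: 16.75
eef_pos: [0.5652, -0.1098, 0.4839]
tool_rot: [0.0, 0.999, -0.041, -0.002]
force: [-0.3, -0.1, 0.5]
grip_width: 0.998
grip_force: 0.0
```

```bash
cat > cb.py <<'E'
from h import *
s=observe();print(s['force'],s['eef_pos'],np.degrees(s['joints']).round(1))
im=capture('wrist');cv2.imwrite('pics/w9.png',im[:,:,::-1])
hs=cv2.cvtColor(im,cv2.COLOR_RGB2HSV);m=((hs[...,0]<14)&(hs[...,1]>110)&(hs[...,2]>60)).astype(np.uint8)
n,l,st,_=cv2.connectedComponentsWithStats(m)
for i in range(1,n):
    if st[i,4]<500: continue
    q=cv2.minAreaRect(np.argwhere(l==i)[:,::-1].astype(np.float32));b=cv2.boxPoints(q);b=b[np.argsort(b[:,1])]
    F,B=plane('wrist',b[:2].mean(0),.233),plane('wrist',b[2:].mean(0),.233);d=F-B;c=(F+B)/2
    print(st[i],F.round(3),B.round(3),np.linalg.norm(d).round(4));go(c[0],c[1],.221,np.degrees(np.arctan2(d[1],d[0])))
E
python3 cb.py
```

```text
[-0.28237839 -0.10438192  0.50980943] [ 0.56522093 -0.10982131  0.48391372] [ 10.6  30.6  -7.   92.4   4.2  57.5 -92.4]
[  17    0   52   84 1686] [0.716 0.023 0.233] [0.67  0.018 0.233] 0.0465
tx,ty,tz [ 117.4 -140.1  107.7] turn -10.0 tool ang -4.6 tilt 0.18
[ 262  158   35  121 3641] [ 0.613 -0.114  0.233] [ 0.524 -0.106  0.233] 0.0897
tx,ty,tz [ 3.300e+00 -1.000e-01  1.081e+02] turn 0.0 tool ang -4.6 tilt 0.18
[  0 210  69  17 724] [0.591 0.059 0.233] [0.579 0.063 0.233] 0.0121
tx,ty,tz [   6.2 -172.3  108.1] turn 14.4 tool ang -4.6 tilt 0.18
```

The bar is aligned (measured length 89.7 mm against 90). Descend and grip.

>>> play_rows:
  commands:
    - {"tx":2,"ty":0,"tz":40,"turn":0,"hand":0}
    - {"tx":2,"ty":0,"tz":75,"turn":0,"hand":0}
    - {"tx":2,"ty":0,"tz":98,"turn":0,"hand":0}
    - {"tx":2,"ty":0,"tz":106,"turn":0,"hand":0}
    - {"tx":2,"ty":0,"tz":106,"turn":0,"hand":0}
    - {"tx":2,"ty":0,"tz":106,"turn":0,"hand":250}
    - {"tx":2,"ty":0,"tz":106,"turn":0,"hand":250}
    - {"tx":2,"ty":0,"tz":106,"turn":0,"hand":250}
    - {"tx":2,"ty":0,"tz":106,"turn":0,"hand":250}
    - {"tx":2,"ty":0,"tz":106,"turn":0,"hand":250}
    - {"tx":2,"ty":0,"tz":106,"turn":0,"hand":250}
    - {"tx":2,"ty":0,"tz":106,"turn":0,"hand":250}

```text
clock: 18.0
eef_pos: [0.5678, -0.1101, 0.3806]
tool_rot: [0.0, 0.999, -0.04, 0.001]
force: [-2.6, -0.4, 5.7]
grip_width: 0.268
grip_force: 61.2
```

>>> play_rows:
  commands:
    - {"tx":0,"ty":0,"tz":0,"turn":-2,"hand":250}
    - {"tx":0,"ty":0,"tz":0,"turn":-6,"hand":250}
    - {"tx":0,"ty":0,"tz":0,"turn":-11,"hand":250}
    - {"tx":0,"ty":0,"tz":0,"turn":-16,"hand":250}
    - {"tx":0,"ty":0,"tz":0,"turn":-21,"hand":250}
    - {"tx":0,"ty":0,"tz":0,"turn":-26,"hand":250}
    - {"tx":0,"ty":0,"tz":0,"turn":-31,"hand":250}
    - {"tx":0,"ty":0,"tz":0,"turn":-36,"hand":250}
    - {"tx":0,"ty":0,"tz":0,"turn":-41,"hand":250}
    - {"tx":0,"ty":0,"tz":0,"turn":-46,"hand":250}
    - {"tx":0,"ty":0,"tz":0,"turn":-50,"hand":250}
    - {"tx":0,"ty":0,"tz":0,"turn":-50,"hand":250}

```text
clock: 19.2
eef_pos: [0.5674, -0.1089, 0.3806]
tool_rot: [-0.001, 0.922, 0.387, 0.0]
force: [-2.7, 3.1, 7.6]
grip_width: 0.263
grip_force: 61.6
```

>>> play_rows:
  commands:
    - {"tx":0,"ty":0,"tz":0,"turn":-3,"hand":250}
    - {"tx":0,"ty":0,"tz":0,"turn":-8,"hand":250}
    - {"tx":0,"ty":0,"tz":0,"turn":-13,"hand":250}
    - {"tx":0,"ty":0,"tz":0,"turn":-18,"hand":250}
    - {"tx":0,"ty":0,"tz":0,"turn":-23,"hand":250}
    - {"tx":0,"ty":0,"tz":0,"turn":-28,"hand":250}
    - {"tx":0,"ty":0,"tz":0,"turn":-33,"hand":250}
    - {"tx":0,"ty":0,"tz":0,"turn":-38,"hand":250}
    - {"tx":0,"ty":0,"tz":0,"turn":-42,"hand":250}
    - {"tx":0,"ty":0,"tz":0,"turn":-44,"hand":250}
    - {"tx":0,"ty":0,"tz":0,"turn":-44,"hand":250}
    - {"tx":0,"ty":0,"tz":0,"turn":-44,"hand":250}

```text
clock: 20.4
eef_pos: [0.5665, -0.1083, 0.3806]
tool_rot: [-0.002, 0.71, 0.704, -0.0]
force: [-6.7, 3.9, 10.7]
grip_width: 0.27
grip_force: 61.9
```

```bash
python3 - <<'E'
from h import *
go(.566,-.11,.225,90);s=observe();print(s['force'],s['moment'],s['grip_force'],s['clock'],np.degrees(s['joints']).round(0))
for n in('top','scene'):
    im=capture(n);cv2.imwrite(f'pics/{n}9.png',im[:,:,::-1])
    g=cv2.cvtColor(im,cv2.COLOR_RGB2GRAY)
    o=plane
    # search area of expected funnel: circles/ellipses near the projected front point
    c=camera_info(n);P=np.array(c['R'])@np.array([.478,-.11,.176])+np.array(c['t']);uv=P[:2]/P[2]*c['fx']+[c['cx'],c['cy']];print(n,uv)
    if n=='top':
        k=cv2.HoughCircles(cv2.resize(g,None,fx=3,fy=3,interpolation=2),cv2.HOUGH_GRADIENT,1,30,param1=100,param2=25,minRadius=45,maxRadius=62)
        if k is not None:
            for a in k[0]:
                if np.hypot(*(a[:2]/3-uv))<40: print(a/3,plane('top',a[:2]/3,.176).round(3))
E
```

```text
tx,ty,tz [-1.7 -0.5  0.6] turn -0.5 tool ang 89.5 tilt 0.18
[-6.65010741  3.91085842 10.71049369] [0.7110639  1.13311631 0.19091067] 61.86307668685913 20.4 [ 26.  41. -34.  99.  28.  49. -21.]
top [343.59859543 215.11155245]
[344.16666  214.83333   17.166666] [ 0.479 -0.112  0.176]
scene [190.15038535 192.27051743]
```

The funnel is measured at (0.479, -0.112) against a target y of -0.110, well inside tolerance, and the grip is firm. I'll let it settle and hand in.

>>> play_rows:
  commands:
    - {"tx":0,"ty":0,"tz":0,"turn":0,"hand":250}
    - {"tx":0,"ty":0,"tz":0,"turn":0,"hand":250}
    - {"tx":0,"ty":0,"tz":0,"turn":0,"hand":250}
    - {"tx":0,"ty":0,"tz":0,"turn":0,"hand":250}

```text
clock: 20.9
eef_pos: [0.5665, -0.1083, 0.3806]
tool_rot: [-0.001, 0.71, 0.704, -0.0]
force: [-7.2, 4.4, 9.8]
grip_width: 0.269
grip_force: 61.9
```

```bash
python3 -c "
from station import *
print(hand_in())"
```

```text
the job is handed in; nothing more can be done
None
```

I handed the job in at 20.9 s (no verdict came back): scoop emptied through the funnel and standing level on the bench, funnel jar about 2 mm from front centre, bar still gripped at about 62 N; I didn't count all six nuts, but pan and funnel looked empty with nuts in the jar.

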